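# Stand the fallen lab timer back up against the slide box

## Task

The small lab timer has fallen back and leans on the slide box behind it. Without gripping or lifting it, push it gently with the fingertips until it stands upright on its foot again, and then slide it straight back so that its back edge is flush against the slide box. Leave the slide box and everything else where they are, and let go of the timer at the end.

Things in the scene. Friction and masses are not known exactly. Their poses are not given: they have to be found in the camera images.
- timer: Small white lab timer, 29 (x) x 64 (y) x 60 (z) mm, about 0.1 kg, loose; display and three round buttons on its front (its -x side). Origin: centre of its underside; z is up when it stands. At the start its top leans back (towards its +x) by about 40 degrees onto the upper edge of the slide box. It falls upright by itself from tilts below about 24 degrees, and back again from more.
- timer_middle (a point): Middle of the timer, 30 mm above the centre of its underside. In the timer's x-z plane, mm: back side straight from (14.7, 3) to (9.3, 55), top from (5, 60) to (-3.5, 59), front straight from (-5.4, 57) to (-13, 4), flat foot from x = -9 to 12, edges rounded.
- timer_top_edge (a point): Middle of the timer's rounded top back edge, at (9, 57) mm in the timer's x-z plane. At the start it overhangs the slide box's top and is about 45 mm above the worktop, so a fingertip fits behind it, above the box.
- timer_foot_edge (a point): Middle of the back edge of the timer's foot, at (14.7, 3) mm in the timer's x-z plane. It rests on the worktop about 22 mm short of the slide box at the start; standing flush, it touches the box.
- slide_box: Closed green slide box, full and heavy: 36 (x) x 91 (y) x 32 (z) mm, 0.9 kg, loose (slides under about 5 N). Origin: centre of its underside, z up. Its plain long upright side at x = +18 mm faces the timer and roughly the robot; the timer stands there, its x axis against the box's x axis, within about 10 mm of the middle of that side.
- amber_bottle: Bystander: brown bottle with black cap, 45 mm wide, 92 mm tall, standing about 115 mm beside the slide box's middle, beyond its left end. Origin: centre of its underside.
- beaker: Bystander: small empty beaker, 48 mm wide, 58 mm tall, standing about 120 mm beside the slide box's middle, beyond its right end. Origin: centre of its underside.
- petri_dish: Bystander: lidded dish, 62 mm wide, 12 mm high, lying nearer the robot than the timer, to the right. Origin: centre of its underside.
- usb_stick: Bystander: USB stick, 18 x 53 x 8 mm, lying nearer the robot than the timer, to the left. Origin: centre of its underside.
- marker: Bystander: marker pen, 17 x 135 x 16 mm, lying about 110 mm behind the slide box. Origin: middle of its underside.
There are look-alikes about, which are no part of the job. Of the things shaped like the timer, the white one is meant.

How it is judged:
By the outcome, as a careful person would: the job done as asked, in the order asked, and still so for the second after the job is handed in, with the robot touching nothing.
It also fails if it takes over 42 s, if anything falls off the work surface, if the arm or the gripper's body presses on something with over 40 N, if the wrist force passes 120 N, or if a joint passes its speed limit or range.

## Robot

A 6-joint arm with a two-finger parallel gripper is mounted at the origin on a cart in front of the work surface, level with it; the furniture and walls round the work are solid. World frame = base frame: x ahead of the robot, y to its left, z up, the work surface at z = 0. Lengths are in m, angles in rad, forces in N, time in s.
With the tool pointing down it reaches from about 0.375 to 0.9 m from the base axis. Payload 3.1 kg.
Tool frame: the origin (TCP) lies on the centre line of the jaws, within the pads' length; the fingertips stand 8 mm ahead of it and the grasp point (between the pads) lies 11 mm behind it; z points along the fingers, y is the line along which they close (so a half turn about z gives the same grasp; the last joint's range is limited). The gripper opens to 85 mm and grips with 20 to 120 N. Pads are 22 mm wide; open, the fingers measure 114 mm over their backs; the gripper's body (76 mm by 85 mm) begins 54 mm behind the grasp point. The pads swing forward as they close: fully open they stand 13 mm farther back than shut.
Start: joints at [-1.325, 0.527, 1.433, -0, 1.181, -0.178], TCP at [0.257, -0.57, 0.239] pointing down, gripper open.
Joint ranges: [-3.08, 3.08], [-0.75, 2.2], [0.22, 2.44], [-1.43, 4.57], [0, 2.65], [-2.85, 2.85]. Speed limits (rad/s): [2.79, 2.79, 3.14, 3.14, 3.14, 3.14].

## Interface

Orientations are given as a unit quaternion [x, y, z, w].
In Python, from station import * gives the robot as it stands.
- The arm moves only by the tool play_rows, never from a script. Its argument "rows" is a list of rows, each a list of 3 entries, a list of its own where there are three numbers: the turn, a rotation vector about the tool's x, y, z in degrees, then the shift along the tool's x, y, z in mm, then the closure, from 0 (fully open) to 1 (shut). In form: [[[ax, ay, az], [dx, dy, dz], jaw], ...]. A call has 1 to 12 rows; each row shifts and turns the commanded pose from where the row before left it, along the tool's axes as they then stand; what a row does not reach is not made up. A row lasts 1/12 s, in which the tool goes at most 41.7 mm and 7.16 degrees, less where a joint would pass 70% of its speed; a pose out of reach is approached as far as the arm can. A call with a gripper value outside its range is refused whole. The fingers move at their own pace and stop on an object; "grip_force" is the grip in N (left out, the last holds). Time passes only in rows, so rows that do not move let the fingers close. It gives the time, the measured TCP pose, the force, the opening and the grip force at its end, in the units of the state.
- sense(): the state, without advancing time (a new reading comes with each control period).
- snapshot(name): name is "side" or "top"; returns (picture, depth): 480x640x3 uint8, red, green, blue; 480x640 float32, m along the optical axis (not along the pixel's ray), 0 where there is no reading.
- get_calibration(name): a dict with "vfov" (degrees; the focal length in pixels is half the picture's height over the tangent of half this angle, whatever the lens; pixels are square), "cx", "cy" (the principal point, pixels), "k1" (the pictures are not rectified: a ray, as slopes to the right and down, at radius r is drawn at 1 + k1 r^2 times it, then the intrinsics apply), "xyz" and "attitude" of the camera in the world. Camera axes: x right, y down, z forward; pixel columns grow to the right and rows downward; lengths in m; the calibration is good to about 2 mm. A picture is of the moment at which its call begins. get_calibration takes no time and is no camera call.
- sign_off(): hands the job in; it is judged then, once.
The state is a dict: "t": time; "q": joint angles; "qd": joint speeds; "tau": joint torques, N m; "tcp_pos": TCP position; "tool_rot": TCP orientation; "force": force on the tool from outside, world axes, zero at the start; "ft_torque": the same for the moment, N m; "finger_gap": opening from 0.0 (shut) to 1.0 (fully open); "gripper_force": force on a finger pad.
Only numpy, scipy, OpenCV 4.12 (cv2) and the standard library are available. Lean on these libraries where they do the work, as an engineer would, in place of code of your own. Each camera call takes 0.05 s, during which the arm holds its last target. There are 200 camera calls.

## Working session

There is one attempt and no reset: what is moved stays moved. The work goes in short steps, Python scripts to look and compute and a tool call to move; the robot and the scene stay as the last step left them, time stands still between calls to the robot, and variables do not carry over. Pictures are saved under pics/ and viewed, at most 11 in all, crops included, and the job is handed in when it is done.

Besides the shell and the picture viewer there is one more tool, called after "Call:" as name(argument=value, ...) on one line, values as JSON. play_rows: Moves the arm, as the interface text tells. Its arguments: {"type":"object","properties":{"rows":{"type":"array","items":{"type":"array"}},"grip_force":{"type":"number"}},"required":["rows"]}

```bash
mkdir -p pics
cat > h.py <<'E'
from station import *
import numpy as np, cv2
from scipy.spatial.transform import Rotation as R
def cal(n):
    c=get_calibration(n); f=240/np.tan(np.radians(c["vfov"])/2)
    a=np.array(c["attitude"],float)
    M=a if a.shape==(3,3) else R.from_quat(a).as_matrix()
    return c,f,M
def slopes(c,f,uv):
    d=(np.atleast_2d(np.array(uv,float))-[c["cx"],c["cy"]])/f
    s=d.copy()
    for _ in range(20): s=d/(1+c["k1"]*(s**2).sum(1,keepdims=True))
    return s
def onplane(n,uv,z):
    c,f,M=cal(n); s=slopes(c,f,uv); r=np.c_[s,np.ones(len(s))]@M.T
    o=np.array(c["xyz"]); return o+r*((z-o[2])/r[:,2])[:,None]
def bydepth(n,uv,d):
    c,f,M=cal(n); s=slopes(c,f,uv); return np.array(c["xyz"])+(np.c_[s,np.ones(len(s))]*np.array(d).reshape(-1,1))@M.T
def cloud(n,D):
    v,u=np.mgrid[0:480,0:640]; P=bydepth(n,np.c_[u.ravel(),v.ravel()],D.ravel()).reshape(480,640,3)
    P[D==0]=np.nan; return P
def snap(n,name):
    p,d=snapshot(n); cv2.imwrite(f"pics/{name}.png",p[...,::-1]); np.save(f"pics/{name}.npy",d); return p,d
E
python3 -c "
from h import *
for n in('side','top'):
  snap(n,n+'0'); print(n,get_calibration(n))
print(sense())"
```

```text
side {'vfov': 47.66991040912019, 'cx': 319.8839271814228, 'cy': 237.02031586120972, 'k1': -0.05918179207310474, 'xyz': array([0.21286804, 0.74260054, 0.51193256]), 'attitude': array([-0.23539573,  0.84953816, -0.4511855 ,  0.13894388])}
top {'vfov': 47.64354960138544, 'cx': 318.6385565816193, 'cy': 238.45293823769748, 'k1': -0.1246947944413256, 'xyz': array([0.41876086, 0.16050685, 0.88175253]), 'attitude': array([-0.6975291 ,  0.71092676, -0.07069009,  0.05512901])}
{'t': 0.1, 'q': array([-1.32553422e+00,  5.28365138e-01,  1.43377997e+00,  4.03033148e-06,
        1.18137341e+00, -1.78506153e-01]), 'qd': array([-0.00062064, -0.00296344, -0.0028151 ,  0.00081177,  0.00166383,
       -0.00150775]), 'tau': array([-1.28189313e-04, -4.43303668e+01, -1.78587037e+01, -1.69112591e-04,
        3.92833652e-03,  2.25279439e-05]), 'tcp_pos': array([ 0.25686975, -0.56909179,  0.23843455]), 'tool_rot': array([ 9.77636121e-01,  2.10301419e-01, -3.02722189e-05, -9.62457100e-04]), 'force': array([-0.98596578,  0.81726205,  0.49216204]), 'ft_torque': array([0.03880361, 0.01539402, 0.02702194]), 'gripper_force': 0.0, 'finger_gap': 1.0022248553493538}
```

View pics/side0.png

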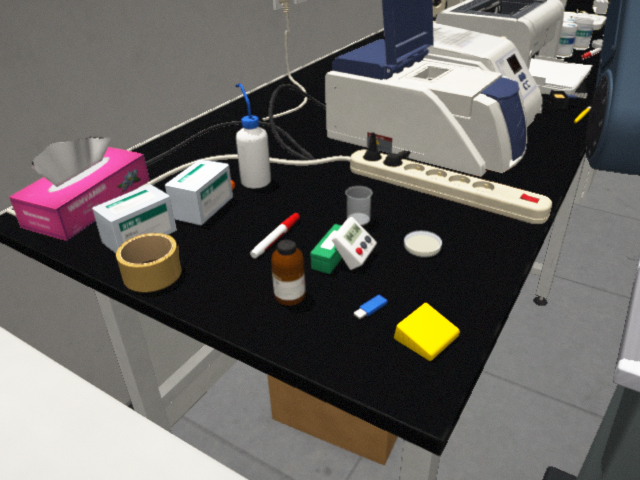

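View pics/top0.png

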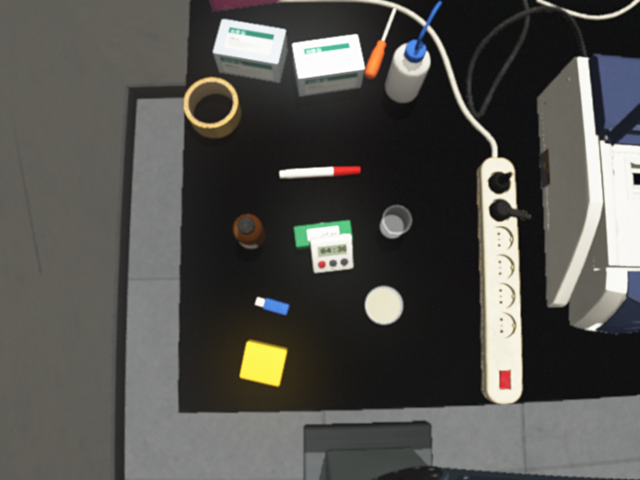

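Top view: the white timer is at (332,252), leaning on the green box at (322,234). Timer candidates are the white one, top (332,252) / side (356,243), and the yellow wedge-like block, top (264,363) / side (427,331). The white cartons at (250,50) and (328,65) are far too big. I choose the white one and check it in a crop.

Run:
```python
from h import *
t=cv2.imread('pics/top0.png'); s=cv2.imread('pics/side0.png')
a=cv2.resize(t[205:290,275:375],(400,340),interpolation=2); b=cv2.resize(s[205:290,295:395],(400,340),interpolation=2)
cv2.imwrite('pics/crop0.png',np.hstack([a,b]))
np.set_printoptions(precision=4,suppress=True)
for n,im,roi in(('top',t,(205,290,275,375)),('side',s,(205,290,295,395))):
    P=cloud(n,np.load(f'pics/{n}0.npy'))
    hsv=cv2.cvtColor(im,cv2.COLOR_BGR2HSV)
    m=np.zeros((480,640),bool); m[roi[0]:roi[1],roi[2]:roi[3]]=1
    g=m&(hsv[...,0]>55)&(hsv[...,0]<90)&(hsv[...,1]>120)&(hsv[...,2]>50)
    Q=P[g]; Q=Q[~np.isnan(Q[:,0])]
    print(n,'green z pct',np.percentile(Q[:,2],[2,25,50,75,95,98]))
    top=Q[abs(Q[:,2]-np.percentile(Q[:,2],90))<.004]; 
    r=cv2.minAreaRect((top[:,:2]*1000).astype(np.float32)); print(r, cv2.boxPoints(r))
    w=m&(hsv[...,1]<60)&(hsv[...,2]>120)&(P[...,2]>0.004)
    n_,l,st,_=cv2.connectedComponentsWithStats(w.astype(np.uint8)); k=1+np.argmax(st[1:,4]); W=P[l==k]; print('white',st[k],np.percentile(W,[1,50,99],axis=0))
    c=W.mean(0); U,S,V=np.linalg.svd(W-c); print('c',c,'normal',V[2],'long',V[0],S)
```

```text
top green z pct [-0.0021  0.0293  0.0306  0.0316  0.0331  0.0336]
((580.7144165039062, 133.56405639648438), (34.11531066894531, 91.1067886352539), 6.950381278991699) [[558.2697 176.7186]
 [569.2945  86.2813]
 [603.1591  90.4096]
 [592.1343 180.8468]]
white [ 306  226   47   47 1621] [[0.5213 0.0887 0.0168]
 [0.555  0.1232 0.0357]
 [0.5901 0.1569 0.0561]]
c [0.5551 0.1231 0.0383] normal [-0.3022  0.0775  0.9501] long [-0.7615 -0.6192 -0.1917] [0.8321 0.7245 0.3956]
side green z pct [-0.      0.0123  0.0256  0.032   0.0334  0.0339]
((580.9781494140625, 136.1121826171875), (34.56643295288086, 91.79850006103516), 8.184748649597168) [[557.3365 179.0834]
 [570.4055  88.2199]
 [604.6198  93.141 ]
 [591.5508 184.0045]]
white [ 321  212   55   57 1496] [[0.5206 0.0258 0.0081]
 [0.5505 0.1315 0.0337]
 [0.5965 0.156  0.0564]]
c [0.553  0.1204 0.0349] normal [ 0.4043  0.2152 -0.889 ] long [-0.3058  0.9478  0.0904] [1.4986 0.6935 0.4166]
```

View pics/crop0.png

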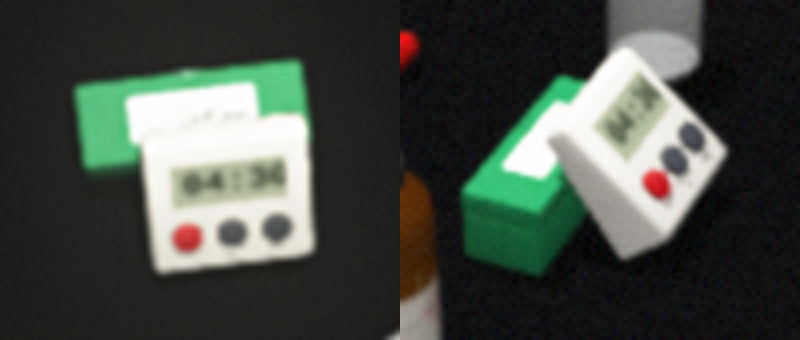

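The crop shows the white timer with its display and three buttons, leaning back on the green box, so the choice is confirmed. Next I check the heights along my way there.

Run:
```python
from h import *
P=np.r_[cloud('top',np.load('pics/top0.npy')).reshape(-1,3),cloud('side',np.load('pics/side0.npy')).reshape(-1,3)]
P=P[~np.isnan(P[:,0])]
for y in np.arange(-.65,.25,.1):
    print(round(y,2),[ (lambda q: round(float(np.percentile(q,99)),2) if len(q) else None)(P[(abs(P[:,1]-y-.05)<.05)&(abs(P[:,0]-x-.05)<.05),2]) for x in np.arange(.2,.8,.1)])
```

```text
-0.65 [-0.75, 0.0, 0.13, 0.18, 0.19, 0.19, None]
-0.55 [-0.03, 0.0, 0.13, 0.18, 0.28, 0.19, None]
-0.45 [-0.01, 0.0, 0.16, 0.16, 0.3, 0.19, 0.19]
-0.35 [-0.75, 0.0, 0.16, 0.16, 0.3, 0.19, 0.19]
-0.25 [-0.0, 0.04, 0.07, 0.15, 0.15, 0.11, 0.01]
-0.15 [0.46, 0.04, 0.04, 0.04, 0.05, 0.01, 0.07]
-0.05 [0.4, 0.0, 0.01, 0.06, 0.06, 0.0, 0.19]
0.05 [0.4, 0.0, 0.01, 0.06, 0.02, 0.0, 0.07]
0.15 [-0.0, 0.03, 0.03, 0.09, 0.02, 0.0, 0.07]
```

Call:
play_rows(rows=[[[0, 0, 0], [27.9, -25.4, 0], 0.47], [[0, 0, 0], [27.9, -25.4, 0], 0.47], [[0, 0, 0], [27.9, -25.4, 0], 0.47], [[0, 0, 0], [27.9, -25.4, 0], 0.47], [[0, 0, 0], [27.9, -25.4, 0], 0.47], [[0, 0, 0], [27.9, -25.4, 0], 0.47], [[0, 0, 0], [27.9, -25.4, 0], 0.47], [[0, 0, 0], [27.9, -25.4, 0], 0.47], [[0, 0, 0], [27.9, -25.4, 0], 0.47], [[0, 0, 0], [27.9, -25.4, 0], 0.47], [[0, 0, 0], [27.9, -25.4, 0], 0.47], [[0, 0, 0], [27.9, -25.4, 0], 0.47]], grip_force=20)

```text
t: 1.1
tcp_pos: [0.437, -0.1523, 0.2392]
tool_rot: [0.978, 0.21, -0.0, -0.0]
force: [0.1, -0.0, 0.2]
finger_gap: 0.528
gripper_force: 0.0
```

Call:
play_rows(rows=[[[0, 0, 0], [27.9, -25.4, 0], 0.47], [[0, 0, 0], [27.9, -25.4, 0], 0.47], [[0, 0, 0], [27.9, -25.4, 0], 0.47], [[0, 0, 0], [27.9, -25.4, 0], 0.47], [[0, 0, 0], [27.9, -25.4, 0], 0.47], [[0, 0, 0], [27.9, -25.4, 0], 0.47], [[0, 0, 0], [27.9, -25.4, 0], 0.47], [[0, 0, 0], [27.9, -25.4, 0], 0.47], [[0, 0, 0], [0, 0, 0], 0.47], [[0, 0, 0], [0, 0, 0], 0.47]])

```text
t: 1.93
tcp_pos: [0.5568, 0.1247, 0.2387]
tool_rot: [0.977, 0.212, -0.0, 0.0]
force: [-0.4, -1.0, 0.1]
finger_gap: 0.532
gripper_force: 0.0
```

Call:
play_rows(rows=[[[0, 0, -7], [0, 0, 0], 0.47], [[0, 0, -7], [0, 0, 0], 0.47], [[0, 0, -7], [0, 0, 0], 0.47], [[0, 0, -7], [0, 0, 0], 0.47], [[0, 0, -7], [0, 0, 0], 0.47], [[0, 0, -7], [0, 0, 0], 0.47], [[0, 0, -7], [0, 0, 0], 0.47], [[0, 0, -7], [0, 0, 0], 0.47], [[0, 0, -7], [0, 0, 0], 0.47], [[0, 0, -7], [0, 0, 0], 0.47], [[0, 0, -2.9], [0, 0, 0], 0.47], [[0, 0, 0], [0, 0, 0], 0.47]])

```text
t: 2.93
tcp_pos: [0.556, 0.1213, 0.239]
tool_rot: [0.662, 0.75, -0.001, -0.0]
force: [-0.5, -0.5, 0.4]
finger_gap: 0.53
gripper_force: 0.0
```

Call:
play_rows(rows=[[[0, 0, 0], [0, 0, 35], 0.47], [[0, 0, 0], [0, 0, 35], 0.47], [[0, 0, 0], [0, 0, 35], 0.47], [[0, 0, 0], [0, 0, 20], 0.47], [[0, 0, 0], [0, 0, 0], 0.47], [[0, 0, 0], [0, 0, 0], 0.47]])

```text
t: 3.43
tcp_pos: [0.5559, 0.122, 0.1135]
tool_rot: [0.662, 0.749, -0.001, -0.001]
force: [0.9, -0.4, 0.4]
finger_gap: 0.531
gripper_force: 0.0
```

Run:
```python
from h import *
p,d=snap('side','side1'); print(sense()['tcp_pos'])
cv2.imwrite('pics/c1.png',cv2.resize(p[130:290,260:440,::-1],(720,640)[:2] if 0 else (675,600),interpolation=2))
```

```text
[0.55717329 0.12222043 0.11486337]
```

View pics/c1.png

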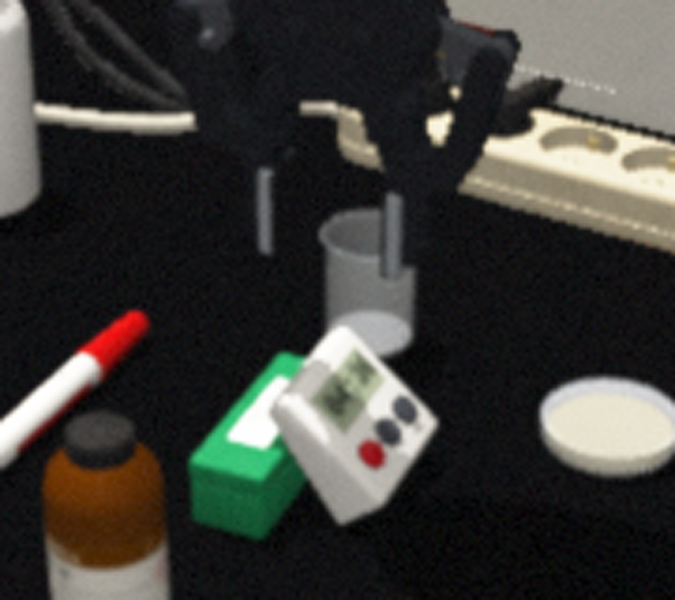

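The gray pads are visible above the timer. The rear pad's tip is at crop (265,252) and the front pad's at (392,277). I get their positions from depth.

Run:
```python
from h import *
np.set_printoptions(precision=4,suppress=True)
d=np.load('pics/side1.npy'); P=cloud('side',d)
p=cv2.imread('pics/side1.png')
e=np.array([.992,.125])
for u0,u1 in((320,342),(352,378)):
    Q=P[165:212,u0:u1].reshape(-1,3); Q=Q[(abs(Q[:,0]-.556)<.06)&(abs(Q[:,1]-.122)<.03)&(Q[:,2]>.07)]
    s=(Q[:,:2]-[.563,.1327])@e
    print('zmin',np.percentile(Q[:,2],[0,2,10]))
    low=Q[:,2]<Q[:,2].min()+.02
    print('s range',np.percentile(s[low],[2,50,98]),'y',np.percentile(Q[low,1],[2,98]),low.sum())
m=lambda u,v:onplane('side',[(u,v)],.106)
print(m(330.7,197.2),m(364.5,203.9))
```

```text
zmin [0.1079 0.1109 0.1164]
s range [0.0132 0.0149 0.0276] y [0.1138 0.1376] 136
zmin [0.1086 0.1123 0.1201]
s range [-0.0451 -0.038  -0.0312] y [0.1133 0.1321] 123
[[0.5842 0.1284 0.106 ]] [[0.5304 0.1212 0.106 ]]
```

Call:
play_rows(rows=[[[0, 0, 0], [0, 0, 20], 0.47], [[0, 0, 0], [0, 0, 15], 0.47], [[0, 0, 0], [0, 0, 10], 0.47], [[0, 0, 0], [0, 0, 10], 0.47], [[0, 0, 0], [0, 0, 8], 0.47], [[0, 0, 0], [0, 0, 7], 0.47], [[0, 0, 0], [0, 0, 0], 0.47], [[0, 0, 0], [0, 0, 0], 0.47]])

```text
t: 4.15
tcp_pos: [0.5568, 0.1229, 0.0442]
tool_rot: [0.661, 0.75, -0.0, -0.0]
force: [-0.2, 0.1, 0.7]
finger_gap: 0.529
gripper_force: 0.0
```

Run:
```python
from h import *
p,d=snap('side','side2'); print(sense()['tcp_pos'],sense()['force'])
cv2.imwrite('pics/c2.png',cv2.resize(p[170:290,300:400,::-1],(500,600),interpolation=2))
```

```text
[0.55707433 0.12285079 0.04455536] [ 0.31391173 -0.59470053  0.10392672]
```

View pics/c2.png

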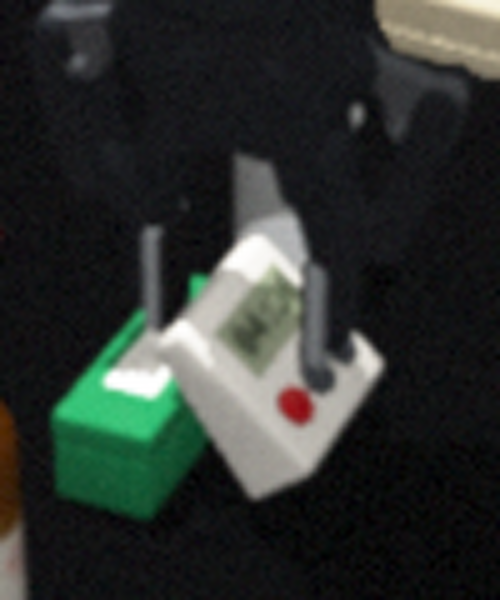

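Crop: the rear finger at (152,330) is behind the timer's top edge at (175,330), above the box. The front finger at (315,380) is clear of the face. I push gently along -y of the tool.

Call:
play_rows(rows=[[[0, 0, 0], [0, -1.2, 0], 0.47], [[0, 0, 0], [0, -1.2, 0], 0.47], [[0, 0, 0], [0, -1.2, 0], 0.47], [[0, 0, 0], [0, -1.2, 0], 0.47], [[0, 0, 0], [0, -1.2, 0], 0.47], [[0, 0, 0], [0, -1.2, 0], 0.47], [[0, 0, 0], [0, -1.2, 0], 0.47], [[0, 0, 0], [0, -1.2, 0], 0.47], [[0, 0, 0], [0, -1.2, 0], 0.47], [[0, 0, 0], [0, -1.2, 0], 0.47], [[0, 0, 0], [0, -1.2, 0], 0.47], [[0, 0, 0], [0, 0, 0], 0.47]])

```text
t: 5.2
tcp_pos: [0.5432, 0.1212, 0.0443]
tool_rot: [0.661, 0.75, -0.0, -0.0]
force: [-0.1, 0.1, 0.1]
finger_gap: 0.532
gripper_force: 0.0
```

Run:
```python
from h import *
p,d=snap('side','side3'); print(sense()['tcp_pos'],sense()['force'])
cv2.imwrite('pics/c3.png',cv2.resize(p[170:290,300:400,::-1],(500,600),interpolation=2))
```

```text
[0.5433945  0.12118101 0.04425634] [ 0.52366865  0.69681345 -0.06699583]
```

View pics/c3.png

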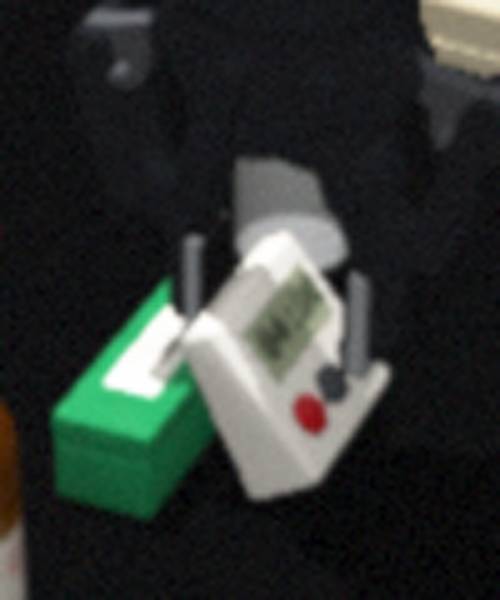

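The timer is partly raised, its foot hasn't moved at (265,495), and the box is still. I continue slowly.

Call:
play_rows(rows=[[[0, 0, 0], [0, -0.8, 0], 0.47], [[0, 0, 0], [0, -0.8, 0], 0.47], [[0, 0, 0], [0, -0.8, 0], 0.47], [[0, 0, 0], [0, -0.8, 0], 0.47], [[0, 0, 0], [0, -0.8, 0], 0.47], [[0, 0, 0], [0, -0.8, 0], 0.47], [[0, 0, 0], [0, -0.8, 0], 0.47], [[0, 0, 0], [0, -0.8, 0], 0.47], [[0, 0, 0], [0, -0.8, 0], 0.47], [[0, 0, 0], [0, 0, 0], 0.47], [[0, 0, 0], [0, 0, 0], 0.47], [[0, 0, 0], [0, 0, 0], 0.47]])

```text
t: 6.25
tcp_pos: [0.5366, 0.1203, 0.0443]
tool_rot: [0.661, 0.75, 0.0, 0.0]
force: [-1.2, -1.1, 0.5]
finger_gap: 0.535
gripper_force: 0.0
```

Run:
```python
from h import *
p,d=snap('side','side4'); print(sense()['tcp_pos'],sense()['force'])
cv2.imwrite('pics/c4.png',cv2.resize(p[170:290,300:400,::-1],(500,600),interpolation=2))
```

```text
[0.53659743 0.12030029 0.04434715] [-0.67366426 -0.92003503  0.12228493]
```

View pics/c4.png

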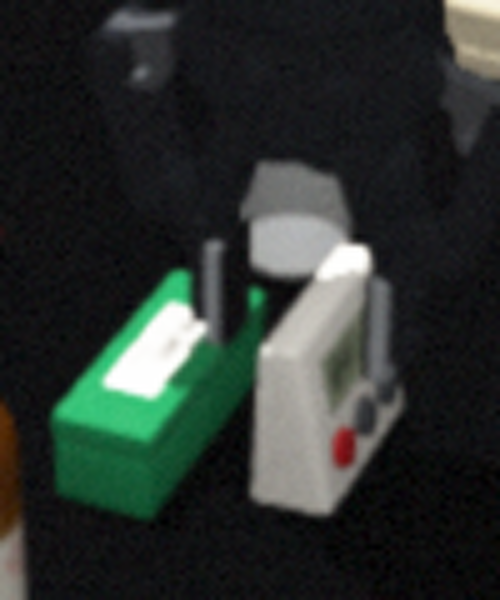

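The timer stands upright, side on at (255–330, 350–510), with the front finger just ahead of it and the box unmoved. I clear forward a bit, rise, and turn for the slide push.

Call:
play_rows(rows=[[[0, 0, 0], [0, -1.5, 0], 0.47], [[0, 0, 0], [0, -1.5, 0], 0.47], [[0, 0, 0], [0, 0, -10], 0.47], [[0, 0, 0], [0, 0, -20], 0.47], [[0, 0, 0], [0, 0, -20], 0.47], [[0, 0, 0], [0, 0, -20], 0.47], [[0, 0, 0], [0, -20, 0], 0.47], [[0, 0, 0], [0, -20, 0], 0.47], [[0, 0, 0], [0, -20, 0], 0.47], [[0, 0, 0], [0, 0, 0], 0.75]])

```text
t: 7.13
tcp_pos: [0.4685, 0.1124, 0.1147]
tool_rot: [0.661, 0.75, -0.002, -0.003]
force: [-0.5, 0.8, -0.2]
finger_gap: 0.404
gripper_force: 0.0
```

Call:
play_rows(rows=[[[0, 0, 6.9], [0, 0, 0], 0.75], [[0, 0, 6.9], [0, 0, 0], 0.75], [[0, 0, 6.9], [0, 0, 0], 0.75], [[0, 0, 6.9], [0, 0, 0], 0.75], [[0, 0, 6.9], [0, 0, 0], 0.75], [[0, 0, 6.9], [0, 0, 0], 0.75], [[0, 0, 6.9], [0, 0, 0], 0.75], [[0, 0, 6.9], [0, 0, 0], 0.75], [[0, 0, 6.9], [0, 0, 0], 0.75], [[0, 0, 6.9], [0, 0, 0], 0.75], [[0, 0, 6.9], [0, 0, 0], 0.75], [[0, 0, 6.9], [0, 0, 0], 0.75]])

```text
t: 8.13
tcp_pos: [0.4752, 0.1125, 0.1149]
tool_rot: [0.993, 0.122, 0.001, 0.0]
force: [0.8, 0.1, 0.0]
finger_gap: 0.251
gripper_force: 0.0
```

Call:
play_rows(rows=[[[0, 0, 7], [0, 0, 0], 0.75], [[0, 0, 0], [0, 0, 0], 0.75], [[0, 0, 0], [0, 0, 0], 0.75]])

```text
t: 8.38
tcp_pos: [0.4749, 0.1124, 0.1147]
tool_rot: [0.998, 0.066, 0.001, 0.0]
force: [-0.3, 0.1, -0.4]
finger_gap: 0.247
gripper_force: 0.0
```

```bash
cat > m.py <<'E'
from h import *
import sys
np.set_printoptions(precision=4,suppress=True)
tag=sys.argv[1]
e=np.array([.992,.125]); l=np.array([-.125,.992]); o=np.array([.563,.1327])
S=sense(); p=S['tcp_pos']; print('tcp',p,'s,l',(p[:2]-o)@e,(p[:2]-o)@l,'yaw',R.from_quat(S['tool_rot']).as_euler('zyx',degrees=True))
for n in('side','top'):
    im,d=snap(n,n+tag); P=cloud(n,d); hsv=cv2.cvtColor(im,cv2.COLOR_RGB2HSV)
    ok=(P[...,2]>-.01)&(P[...,2]<.1); s=(P[...,:2]-o)@e; L=(P[...,:2]-o)@l
    g=ok&(hsv[...,0]>55)&(hsv[...,0]<90)&(hsv[...,1]>120)&(hsv[...,2]>50)&(abs(P[...,2]-.032)<.004)&(abs(s)<.1)&(abs(L)<.1)
    r=cv2.minAreaRect((P[g][:,:2]*1000).astype(np.float32)); print(n,'box',r)
    w=ok&(hsv[...,1]<70)&(hsv[...,2]>110)&(s<-.002)&(s>-.08)&(abs(L+.009)<.05)&(P[...,2]>.004)
    Q=P[w]; print('timer n',w.sum(),'s',np.percentile(s[w],[1,5,50,95,99]),'L',np.percentile(L[w],[1,50,99]),'z',np.percentile(Q[:,2],[1,50,99]))
    t=w&(P[...,2]>.055)
    if t.sum()>20: print('top part',t.sum(),s[t].min(),s[t].max(),L[t].min(),L[t].max(),cv2.minAreaRect((P[t][:,:2]*1000).astype(np.float32)))
    q=(abs(P[...,0]-.48)<.06)&(abs(P[...,1]-.045)<.05)&(P[...,2]>.007)&(P[...,2]<.03)&(hsv[...,2]>100)
    if q.sum()>20: print('petri',cv2.minEnclosingCircle((P[q][:,:2]*1000).astype(np.float32)))
E
python3 m.py 5
```

```text
tcp [0.4749 0.1124 0.1147] s,l -0.08995395795006055 -0.009079220588019656 yaw [  -7.5578    0.0773 -179.9995]
side box ((579.7019653320312, 134.8946075439453), (35.68446731567383, 92.92967224121094), 5.3292670249938965)
timer n 798 s [-0.0499 -0.0482 -0.0401 -0.0284 -0.0263] L [-0.0367  0.0193  0.0255] z [0.0055 0.0421 0.0613]
top part 246 -0.0440729200044626 -0.028176965331490063 -0.04013813972297247 0.025564299139901485 ((527.9302368164062, 120.86048889160156), (15.348557472229004, 65.67754364013672), 6.279220104217529)
petri ((480.1886291503906, 57.792945861816406), 54.30173873901367)
top box ((590.2771606445312, 134.49951171875), (15.261320114135742, 90.20467376708984), 4.997225761413574)
timer n 2 s [-0.0306 -0.0306 -0.0298 -0.029  -0.029 ] L [0.0165 0.0167 0.0168] z [0.0566 0.0572 0.0578]
petri ((449.3046875, 37.66322326660156), 25.94649314880371)
```

Run:
```python
from h import *
for n,c in(('top',[384,305]),('side',[423,243])):
    print(onplane(n,[c],.012), onplane(n,[[364,305]] if n=='top' else [[404,243]],.012))
```

```text
[[0.46521004 0.03726796 0.012     ]] [[0.46594352 0.06940149 0.012     ]]
[[0.46257114 0.0420848  0.012     ]] [[0.48930751 0.05732943 0.012     ]]
```

Call:
play_rows(rows=[[[0, 0, 0], [8, 0, 0], 0.75], [[0, 0, 0], [8, 0, 0], 0.75], [[0, 0, 0], [0, 0, 20], 0.75], [[0, 0, 0], [0, 0, 20], 0.75], [[0, 0, 0], [0, 0, 20], 0.75], [[0, 0, 0], [0, 0, 15], 0.75], [[0, 0, 0], [0, 0, 12], 0.75], [[0, 0, 0], [0, 0, 7], 0.75], [[0, 0, 0], [0, 0, 3], 0.75], [[0, 0, 0], [0, 0, 0], 0.75], [[0, 0, 0], [0, 0, 0], 0.75]])

```text
t: 9.4
tcp_pos: [0.4906, 0.1145, 0.0176]
tool_rot: [0.998, 0.064, 0.0, 0.0]
force: [-0.9, -0.6, 0.1]
finger_gap: 0.247
gripper_force: 0.0
```

```bash
python3 m.py 6; python3 -c "
import cv2;p=cv2.imread('pics/side6.png');cv2.imwrite('pics/c6.png',cv2.resize(p[170:290,300:420],(600,600),interpolation=2))"
```

```text
tcp [0.4906 0.1145 0.0176] s,l -0.0741389359235092 -0.008961718902851573 yaw [  -7.3952    0.0562 -179.9984]
side box ((579.5101928710938, 134.40304565429688), (35.26420593261719, 93.638427734375), 5.318119049072266)
timer n 688 s [-0.0576 -0.0489 -0.0387 -0.0283 -0.026 ] L [-0.0354  0.0213  0.0252] z [0.0051 0.0388 0.0872]
top part 205 -0.06059084159919867 -0.027520272094509895 -0.03993875059910235 0.025911472604900634 ((529.4638061523438, 121.46958923339844), (32.72129440307617, 61.57206726074219), 30.35256004333496)
petri ((480.6624450683594, 55.83001708984375), 53.62314224243164)
top box ((582.6980590820312, 133.60836791992188), (29.785192489624023, 90.88923645019531), 5.995988845825195)Traceback (most recent call last):
  File "m.py", line 13, in <module>
    Q=P[w]; print('timer n',w.sum(),'s',np.percentile(s[w],[1,5,50,95,99]),'L',np.percentile(L[w],[1,50,99]),'z',np.percentile(Q[:,2],[1,50,99]))
                                        ~~~~~~~~~~~~~^^^^^^^^^^^^^^^^^^^^^
    return _quantile_unchecked(
        a, q, axis, out, overwrite_input, method, keepdims, weights)
    return _ureduce(a,
                    func=_quantile_ureduce_func,
    ...<5 lines>...
                    overwrite_input=overwrite_input,
                    method=method)
    r = func(a, **kwargs)
    result = _quantile(arr,
                       quantiles=q,
    ...<2 lines>...
                       out=out,
                       weights=wgt)
    slices_having_nans = np.isnan(arr[-1, ...])
                                  ~~~^^^^^^^^^
IndexError: index -1 is out of bounds for axis 0 with size 0
```

View pics/c6.png

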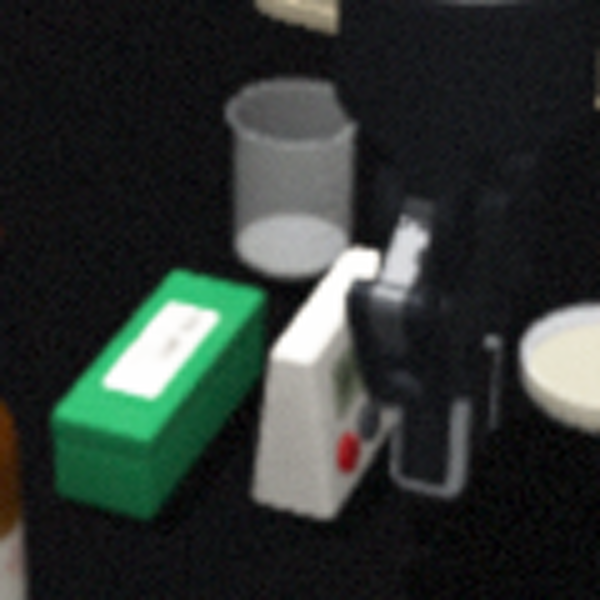

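Crop: the fingertips are low in front of the timer at (430,480), and the timer stands. The finger's knuckle at (360,330) may stick out towards the timer's top, so I measure it.

Run:
```python
from h import *
np.set_printoptions(precision=1,suppress=True)
e=np.array([.992,.125]); l=np.array([-.125,.992]); o=np.array([.563,.1327])
im=cv2.imread('pics/side6.png'); P=cloud('side',np.load('pics/side6.npy'))[210:272,365:400].reshape(-1,3)
c=im[210:272,365:400].reshape(-1,3).astype(int)
s=(P[:,:2]-o)@e*1e3;L=(P[:,:2]-o)@l*1e3;z=P[:,2]*1e3
k=(L>0)&(L<45)&(s<-45)
for a in range(5,90,8):
    m=k&(z>a)&(z<a+8)
    if m.sum()>3: print(a,m.sum(),'s',np.percentile(s[m],[3,50,97]),'L',np.percentile(L[m],[5,50,95]))
```

```text
5 33 s [-81.6 -49.4 -47.7] L [ 5.1  9.8 21.1]
13 70 s [-84.6 -63.3 -47.8] L [ 3.9 11.9 22. ]
21 99 s [-84.7 -70.4 -46.3] L [ 2.9 12.7 18.4]
29 88 s [-85.3 -73.  -45.7] L [ 3.9 13.5 17.2]
37 69 s [-85.2 -72.9 -45.7] L [ 3.  11.7 16.8]
45 22 s [-86.5 -45.7 -45.1] L [ 4.1  9.7 15. ]
53 47 s [-87.9 -84.5 -65.4] L [ 6.8 31.5 34.1]
61 98 s [-86.9 -79.2 -64.8] L [11.7 32.4 37.8]
69 68 s [-90.8 -84.1 -63.4] L [12.3 31.2 42.9]
77 90 s [-91.4 -84.4 -66.4] L [ 2.5 13.8 44.4]
85 65 s [-91.8 -86.4 -58.2] L [ 5.6 13.4 43.3]
```

Call:
play_rows(rows=[[[0, 0, 0], [2.5, 0, 0], 0.75], [[0, 0, 0], [2.5, 0, 0], 0.75], [[0, 0, 0], [2, 0, 0], 0.75], [[0, 0, 0], [1, 0, 0], 0.75], [[0, 0, 0], [1, 0, 0], 0.75], [[0, 0, 0], [1, 0, 0], 0.75], [[0, 0, 0], [1, 0, 0], 0.75], [[0, 0, 0], [1, 0, 0], 0.75], [[0, 0, 0], [1, 0, 0], 0.75], [[0, 0, 0], [1, 0, 0], 0.75], [[0, 0, 0], [1, 0, 0], 0.75], [[0, 0, 0], [1, 0, 0], 0.75]])

```text
t: 10.5
tcp_pos: [0.5053, 0.1165, 0.0172]
tool_rot: [0.998, 0.064, -0.001, -0.0]
force: [-1.0, -0.9, 1.4]
finger_gap: 0.246
gripper_force: 0.5
```

Call:
play_rows(rows=[[[0, 0, 0], [1, 0, 0], 0.75], [[0, 0, 0], [1, 0, 0], 0.75], [[0, 0, 0], [1, 0, 0], 0.75], [[0, 0, 0], [1, 0, 0], 0.75], [[0, 0, 0], [1, 0, 0], 0.75], [[0, 0, 0], [1, 0, 0], 0.75], [[0, 0, 0], [1, 0, 0], 0.75], [[0, 0, 0], [1, 0, 0], 0.75], [[0, 0, 0], [1, 0, 0], 0.75], [[0, 0, 0], [1, 0, 0], 0.75], [[0, 0, 0], [0, 0, 0], 0.75]])

```text
t: 11.42
tcp_pos: [0.5161, 0.1178, 0.0173]
tool_rot: [0.998, 0.064, 0.0, 0.0]
force: [-0.7, -0.4, 0.4]
finger_gap: 0.251
gripper_force: 0.2
```

```bash
python3 m.py 7 2>/dev/null; python3 -c "
import cv2;p=cv2.imread('pics/side7.png');cv2.imwrite('pics/c7.png',cv2.resize(p[170:290,300:420],(600,600),interpolation=2))"
```

```text
tcp [0.5161 0.1178 0.0173] s,l -0.048417562287206194 -0.008895374087566882 yaw [  -7.3807    0.0316 -179.9992]
side box ((579.804443359375, 135.04635620117188), (34.89836883544922, 93.39788055419922), 5.662600994110107)
timer n 485 s [-0.0588 -0.0378 -0.0271 -0.0165 -0.0148] L [0.007  0.0229 0.0325] z [0.0047 0.03   0.0683]
top part 58 -0.03814907738096905 -0.016975634071737605 0.0032351482205064236 0.04046257551096193 ((533.6886596679688, 151.21046447753906), (16.875492095947266, 41.274593353271484), 21.572982788085938)
petri ((464.78857421875, 38.3958854675293), 31.977922439575195)
top box ((592.1486206054688, 155.07347106933594), (0.0, 0.0), 0.0)
```

View pics/c7.png

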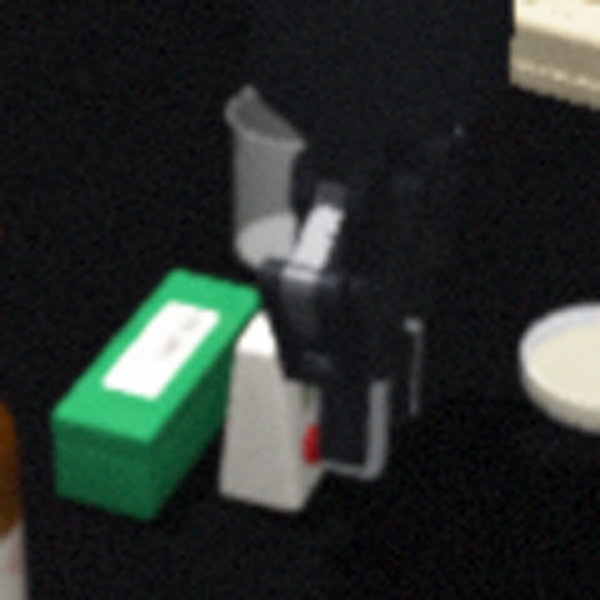

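Call:
play_rows(rows=[[[0, 0, 0], [1, 0, 0], 0.75], [[0, 0, 0], [1, 0, 0], 0.75], [[0, 0, 0], [1, 0, 0], 0.75], [[0, 0, 0], [1, 0, 0], 0.75], [[0, 0, 0], [1, 0, 0], 0.75], [[0, 0, 0], [1, 0, 0], 0.75], [[0, 0, 0], [1, 0, 0], 0.75], [[0, 0, 0], [0, 0, 0], 0.75]])

```text
t: 12.18
tcp_pos: [0.523, 0.1188, 0.0173]
tool_rot: [0.998, 0.064, 0.0, -0.0]
force: [-0.5, -0.3, 0.4]
finger_gap: 0.248
gripper_force: 0.5
```

Call:
play_rows(rows=[[[0, 0, 0], [0.5, 0, 0], 0.75], [[0, 0, 0], [0.5, 0, 0], 0.75], [[0, 0, 0], [0, 0, 0], 0.75]])

```text
t: 12.43
tcp_pos: [0.5236, 0.1189, 0.0173]
tool_rot: [0.998, 0.064, -0.0, 0.0]
force: [-1.1, -0.9, 0.2]
finger_gap: 0.251
gripper_force: 0.8
```

```bash
python3 m.py 8 2>/dev/null; python3 -c "
import cv2;p=cv2.imread('pics/side8.png');cv2.imwrite('pics/c8.png',cv2.resize(p[210:280,305:375],(600,600),interpolation=2))"
```

```text
tcp [0.5236 0.1189 0.0173] s,l -0.04084489789254752 -0.008797867829858873 yaw [ -7.3838  -0.0087 179.9994]
side box ((579.77783203125, 135.704833984375), (34.86502456665039, 92.29846954345703), 6.1870222091674805)
timer n 474 s [-0.0503 -0.0305 -0.0203 -0.0089 -0.0067] L [0.007  0.0229 0.0339] z [0.0049 0.0298 0.0671]
top part 53 -0.030682782217068955 -0.009843064159266033 0.008229011485692057 0.04048429529858207 ((540.5911254882812, 154.68359375), (17.31732940673828, 36.0352668762207), 21.396669387817383)
petri ((465.0558166503906, 39.042518615722656), 32.441261291503906)
top box ((0.0, 0.0), (0.0, 0.0), 0.0)
```

View pics/c8.png

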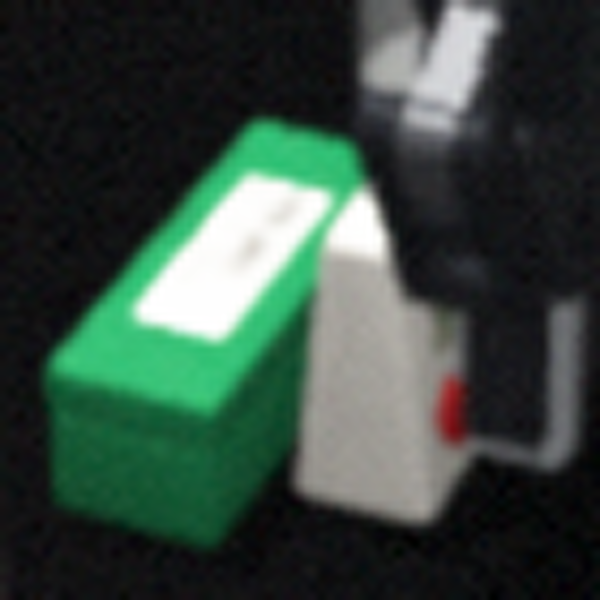

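Call:
play_rows(rows=[[[0, 0, 0], [0.6, 0, 0], 0.75], [[0, 0, 0], [0.6, 0, 0], 0.75], [[0, 0, 0], [0.6, 0, 0], 0.75], [[0, 0, 0], [0, 0, 0], 0.75]])

```text
t: 12.87
tcp_pos: [0.5258, 0.1191, 0.0173]
tool_rot: [0.998, 0.064, 0.0, -0.0]
force: [-0.4, -0.4, 1.1]
finger_gap: 0.253
gripper_force: 0.6
```

Call:
play_rows(rows=[[[0, 0, 0], [0.5, 0, 0], 0.75], [[0, 0, 0], [0, 0, 0], 0.75]])

```text
t: 13.03
tcp_pos: [0.526, 0.1192, 0.0173]
tool_rot: [0.998, 0.064, 0.0, -0.0]
force: [-1.2, -0.6, 0.5]
finger_gap: 0.249
gripper_force: 0.7
```

Call:
play_rows(rows=[[[0, 0, 0], [0.4, 0, 0], 0.75], [[0, 0, 0], [0, 0, 0], 0.75]])

```text
t: 13.2
tcp_pos: [0.5263, 0.1192, 0.0173]
tool_rot: [0.998, 0.064, 0.0, -0.0]
force: [-1.0, 0.4, 0.8]
finger_gap: 0.254
gripper_force: 0.8
```

```bash
python3 m.py 9 2>/dev/null; python3 -c "
from h import *
print(sense()['force'])"
```

```text
tcp [0.5263 0.1192 0.0173] s,l -0.03805258817842273 -0.008819608360383585 yaw [  -7.3789    0.0029 -179.9989]
side box ((579.8793334960938, 135.51194763183594), (34.1607780456543, 91.78133392333984), 6.345437526702881)
timer n 475 s [-0.0348 -0.0276 -0.0172 -0.006  -0.0039] L [0.0067 0.0229 0.0329] z [0.0049 0.0291 0.0693]
top part 54 -0.030431227036959618 -0.0067744592620603535 0.007902295456356373 0.040393410940425166 ((540.41650390625, 152.0229949951172), (17.62447738647461, 35.24334716796875), 54.6590461730957)
petri ((464.7810974121094, 38.69725036621094), 31.97740936279297)
top box ((0.0, 0.0), (0.0, 0.0), 0.0)
[-0.85798938 -0.97976219  0.69853799]
```

Call:
play_rows(rows=[[[0, 0, 0], [0.4, 0, 0], 0.75], [[0, 0, 0], [0, 0, 0], 0.75]])

```text
t: 13.47
tcp_pos: [0.5266, 0.1192, 0.0173]
tool_rot: [0.998, 0.064, -0.0, -0.0]
force: [-0.6, -0.3, 2.1]
finger_gap: 0.248
gripper_force: 0.9
```

Call:
play_rows(rows=[[[0, 0, 0], [0.4, 0, 0], 0.75], [[0, 0, 0], [0, 0, 0], 0.75]])

```text
t: 13.63
tcp_pos: [0.5266, 0.1193, 0.0173]
tool_rot: [0.998, 0.064, -0.001, -0.0]
force: [-2.1, -0.7, 2.2]
finger_gap: 0.246
gripper_force: 1.4
```

```bash
cat > b.py <<'E'
from h import *
import glob
e=np.array([.992,.125]); l=np.array([-.125,.992]); o=np.array([.563,.1327])
def meas(im,d):
    P=cloud('side',d); h=cv2.cvtColor(im,cv2.COLOR_BGR2HSV); s=(P[...,:2]-o)@e*1e3; L=(P[...,:2]-o)@l*1e3; z=P[...,2]*1e3
    t=(h[...,1]<70)&(h[...,2]>90)&(L>15)&(L<32)&(s<4)&(s>-50)&(z>4)&(z<14)
    g=(h[...,0]>55)&(h[...,0]<90)&(h[...,1]>120)&(abs(s)<5)&(L>28)&(L<44)&(z>6)&(z<28)
    return 'timer low back s %.1f  box face s %.1f'%(np.percentile(s[t],95),np.median(s[g])),t.sum(),g.sum()
E
python3 - <<'E'
from b import *
snap('side','side10')
for k in (6,8,9,10): print(k,meas(cv2.imread(f'pics/side{k}.png'),np.load(f'pics/side{k}.npy')))
print(sense()['force'])
E
```

```text
6 ('timer low back s -25.2  box face s 1.9', np.int64(86), np.int64(59))
8 ('timer low back s -7.4  box face s 1.7', np.int64(90), np.int64(53))
9 ('timer low back s -4.0  box face s 1.8', np.int64(88), np.int64(55))
10 ('timer low back s -4.2  box face s 1.8', np.int64(94), np.int64(58))
[-4.54653625 -0.91224706  1.90034176]
```

Force rises to about 4 N and motion stalls, after 21 mm of timer travel against 22 mm expected, so it's against the box. I let go, back off, rise and look.

Call:
play_rows(rows=[[[0, 0, 0], [-1, 0, 0], 0.75], [[0, 0, 0], [-3, 0, 0], 0.75], [[0, 0, 0], [-10, 0, 0], 0.75], [[0, 0, 0], [-10, 0, 0], 0.75], [[0, 0, 0], [0, 0, -20], 0.75], [[0, 0, 0], [0, 0, -30], 0.75], [[0, 0, 0], [0, 0, -35], 0.75], [[0, 0, 0], [-20, 0, -35], 0.75], [[0, 0, 0], [-20, 0, -20], 0.75], [[0, 0, 0], [-20, 0, 0], 0.75], [[0, 0, 0], [-20, 0, 0], 0.75], [[0, 0, 0], [0, 0, 0], 0.75]])

```text
t: 14.68
tcp_pos: [0.4195, 0.106, 0.1577]
tool_rot: [0.998, 0.064, -0.002, -0.0]
force: [-0.2, -0.3, -0.4]
finger_gap: 0.245
gripper_force: 0.0
```

```bash
python3 m.py 11
python3 - <<'E'
from b import *
print(meas(cv2.imread('pics/side11.png'),np.load('pics/side11.npy')))
a=cv2.imread('pics/side11.png')[205:285,300:380]; b=cv2.imread('pics/top11.png')[205:285,280:360]
cv2.imwrite('pics/c11.png',np.hstack([cv2.resize(x,(400,400),interpolation=2) for x in(a,b)]))
E
```

```text
tcp [0.4195 0.106  0.1577] s,l -0.14570155138906862 -0.008567248284792087 yaw [  -7.3925   -0.2116 -179.9982]
side box ((579.0872802734375, 135.2637481689453), (35.12732696533203, 91.8772201538086), 6.334681034088135)
timer n 781 s [-0.028  -0.0266 -0.0186 -0.007  -0.0039] L [-0.036   0.0194  0.0258] z [0.0051 0.0418 0.0611]
top part 241 -0.022088176229289363 -0.0065979405647504236 -0.039162084952522734 0.02620084607879409 ((549.7886962890625, 124.54617309570312), (15.261103630065918, 65.38191223144531), 7.9034423828125)
petri ((464.3465576171875, 38.72121810913086), 31.958480834960938)
top box ((580.6334838867188, 133.59127807617188), (34.0205078125, 90.84814453125), 6.316795349121094)
timer n 517 s [-0.026  -0.0242 -0.0161 -0.0073 -0.0062] L [-0.0397 -0.0074  0.0229] z [0.0157 0.057  0.0611]
top part 370 -0.021019164769100433 -0.005854993318265037 -0.040260851868819544 0.023408672600642173 ((550.5582885742188, 122.63185119628906), (15.03921127319336, 63.66437911987305), 7.729508876800537)
('timer low back s -3.6  box face s 1.8', np.int64(90), np.int64(52))
```

View pics/c11.png

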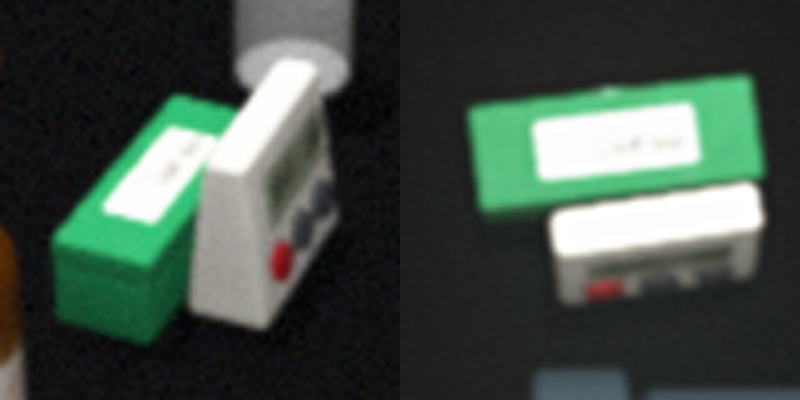

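The timer stands upright at the box's front in both views, with the hand clear. I check its yaw against the box by edge line fits in the top view, and check that the box hasn't moved since the start.

Run:
```python
from h import *
np.set_printoptions(precision=2,suppress=True)
def fit(px,z):
    p=onplane('top',px,z)[:,:2]*1e3; vx,vy,x,y=cv2.fitLine(p.astype(np.float32),cv2.DIST_HUBER,0,.01,.01).ravel()
    a=np.degrees(np.arctan2(-vx,vy)) if vy>0 else np.degrees(np.arctan2(vx,-vy))
    return a,x+(123-y)*vx/vy
def edge(g,cols,up,lo,hi):  # strongest subpixel 50% crossing per column
    out=[]
    for u in cols:
        c=g[lo:hi,u].astype(float); T=(c.max()+c.min())/2; i=np.where((c[:-1]<T)&(c[1:]>=T))[0] if up else np.where((c[:-1]>=T)&(c[1:]<T))[0]
        if len(i): j=i[0] if up else i[-1]; out.append((u,lo+j+(T-c[j])/(c[j+1]-c[j])))
    return np.array(out)
for k in('0','11'):
    im=cv2.imread(f'pics/top{k}.png'); G=im[...,1]
    print(k,'box back edge yaw,x@y=123',fit(edge(G,range(300,348),True,212,232),.032),
      'front-left',fit(edge(G,range(299,308),False,236,256),.032) )
im=cv2.imread('pics/top11.png'); r=im[...,2]  # red: green box dark
e=edge(r,range(314,350),True,239,252)
print('timer top back edge',fit(e,.057))
e=edge(im[...,2],range(316,350),False,238,285); print('timer front bottom',fit(e,.004))
print(snapshot('side')[0].shape, sense()['force'])
```

```text
0 box back edge yaw,x@y=123 (np.float32(5.766425), np.float32(598.0677)) front-left (np.float32(8.16057), np.float32(565.84735))
11 box back edge yaw,x@y=123 (np.float32(5.7448287), np.float32(598.07074)) front-left (np.float32(7.956764), np.float32(565.6933))
timer top back edge (np.float32(7.2753234), np.float32(558.6641))
timer front bottom (np.float32(7.6722803), np.float32(549.4156))
(480, 640, 3) [ 0.19  0.28 -1.04]
```

The box hasn't moved, but the timer's yaw is 7.3–7.7° against the box's roughly 5.8°, so the left end is about 1.5 mm open. I give one more gentle flush push with the tool turned 1.5° and 5 mm further left.

Call:
play_rows(rows=[[[0, 0, 1.6], [0, 0, 0], 0.75], [[0, 0, 0], [30, -5, 0], 0.75], [[0, 0, 0], [30, 0, 0], 0.75], [[0, 0, 0], [20, 0, 0], 0.75], [[0, 0, 0], [0, 0, 35], 0.75], [[0, 0, 0], [0, 0, 35], 0.75], [[0, 0, 0], [0, 0, 35], 0.75], [[0, 0, 0], [0, 0, 20], 0.75], [[0, 0, 0], [0, 0, 10], 0.75], [[0, 0, 0], [0, 0, 5], 0.75], [[0, 0, 0], [0, 0, 0], 0.75], [[0, 0, 0], [0, 0, 0], 0.75]])

```text
t: 15.83
tcp_pos: [0.5043, 0.119, 0.0179]
tool_rot: [0.999, 0.05, 0.001, 0.0]
force: [-0.3, -0.1, 0.6]
finger_gap: 0.25
gripper_force: 0.0
```

Call:
play_rows(rows=[[[0, 0, 0], [5, 0, 0], 0.75], [[0, 0, 0], [5, 0, 0], 0.75], [[0, 0, 0], [5, 0, 0], 0.75], [[0, 0, 0], [2, 0, 0], 0.75], [[0, 0, 0], [1, 0, 0], 0.75], [[0, 0, 0], [1, 0, 0], 0.75], [[0, 0, 0], [0, 0, 0], 0.75], [[0, 0, 0], [0, 0, 0], 0.75]])

```text
t: 16.5
tcp_pos: [0.5217, 0.1209, 0.0173]
tool_rot: [0.999, 0.05, -0.0, -0.0]
force: [0.6, -0.1, -0.1]
finger_gap: 0.253
gripper_force: 0.0
```

Call:
play_rows(rows=[[[0, 0, 0], [1, 0, 0], 0.75], [[0, 0, 0], [1, 0, 0], 0.75], [[0, 0, 0], [1, 0, 0], 0.75], [[0, 0, 0], [0, 0, 0], 0.75]])

```text
t: 16.83
tcp_pos: [0.5253, 0.1212, 0.0173]
tool_rot: [0.999, 0.05, 0.0, -0.0]
force: [0.7, 0.1, 0.0]
finger_gap: 0.251
gripper_force: 0.0
```

Call:
play_rows(rows=[[[0, 0, 0], [0.5, 0, 0], 0.75], [[0, 0, 0], [0.5, 0, 0], 0.75], [[0, 0, 0], [0, 0, 0], 0.75]])

```text
t: 17.08
tcp_pos: [0.5259, 0.1213, 0.0173]
tool_rot: [0.999, 0.05, -0.0, -0.0]
force: [-0.6, 0.6, -1.1]
finger_gap: 0.25
gripper_force: 0.0
```

Call:
play_rows(rows=[[[0, 0, 0], [0.4, 0, 0], 0.75], [[0, 0, 0], [0, 0, 0], 0.75]])

```text
t: 17.25
tcp_pos: [0.526, 0.1214, 0.0173]
tool_rot: [0.999, 0.05, -0.0, -0.0]
force: [-0.1, -0.7, 0.4]
finger_gap: 0.249
gripper_force: 0.2
```

Call:
play_rows(rows=[[[0, 0, 0], [0.5, 0, 0], 0.75], [[0, 0, 0], [0, 0, 0], 0.75]])

```text
t: 17.42
tcp_pos: [0.5266, 0.1214, 0.0173]
tool_rot: [0.999, 0.05, -0.0, -0.0]
force: [-0.3, 0.1, 0.5]
finger_gap: 0.251
gripper_force: 0.3
```

Call:
play_rows(rows=[[[0, 0, 0], [0.4, 0, 0], 0.75], [[0, 0, 0], [0, 0, 0], 0.75], [[0, 0, 0], [0, 0, 0], 0.75]])

```text
t: 17.67
tcp_pos: [0.527, 0.1215, 0.0173]
tool_rot: [0.999, 0.05, -0.0, -0.0]
force: [-0.6, 0.3, -0.3]
finger_gap: 0.247
gripper_force: 0.5
```

Call:
play_rows(rows=[[[0, 0, 0], [0.4, 0, 0], 0.75], [[0, 0, 0], [0, 0, 0], 0.75], [[0, 0, 0], [0, 0, 0], 0.75]])

```text
t: 17.92
tcp_pos: [0.527, 0.1215, 0.0173]
tool_rot: [0.999, 0.05, -0.001, -0.0]
force: [-2.6, 0.0, 0.2]
finger_gap: 0.25
gripper_force: 1.0
```

Call:
play_rows(rows=[[[0, 0, 0], [0.3, 0, 0], 0.75], [[0, 0, 0], [0, 0, 0], 0.75], [[0, 0, 0], [0, 0, 0], 0.75]])

```text
t: 18.17
tcp_pos: [0.5271, 0.1215, 0.0172]
tool_rot: [0.999, 0.05, -0.001, -0.0]
force: [-2.7, 0.4, 1.3]
finger_gap: 0.252
gripper_force: 1.6
```

The timer is firmly against the box at about 2.7 N. I back off and check again.

Call:
play_rows(rows=[[[0, 0, 0], [-1, 0, 0], 0.75], [[0, 0, 0], [-3, 0, 0], 0.75], [[0, 0, 0], [-10, 0, 0], 0.75], [[0, 0, 0], [-10, 0, 0], 0.75], [[0, 0, 0], [0, 0, -20], 0.75], [[0, 0, 0], [0, 0, -30], 0.75], [[0, 0, 0], [0, 0, -35], 0.75], [[0, 0, 0], [-20, 0, -35], 0.75], [[0, 0, 0], [-20, 0, -20], 0.75], [[0, 0, 0], [-20, 0, 0], 0.75], [[0, 0, 0], [-20, 0, 0], 0.75], [[0, 0, 0], [0, 0, 0], 0.75]])

```text
t: 19.17
tcp_pos: [0.4205, 0.1109, 0.1579]
tool_rot: [0.999, 0.051, -0.001, 0.0]
force: [-0.4, -0.6, 0.3]
finger_gap: 0.249
gripper_force: 0.0
```

```bash
python3 m.py 12 | grep -E "top part|box"
python3 - <<'E'
from h import *
def fit(px,z):
    p=onplane('top',px,z)[:,:2]*1e3; vx,vy,x,y=cv2.fitLine(p.astype(np.float32),cv2.DIST_HUBER,0,.01,.01).ravel()
    return float(np.degrees(np.arctan(-vx/vy))),float(x+(123-y)*vx/vy)
def edge(g,cols,up,lo,hi):
    out=[]
    for u in cols:
        c=g[lo:hi,u].astype(float); T=(c.max()+c.min())/2; i=np.where((c[:-1]<T)&(c[1:]>=T))[0] if up else np.where((c[:-1]>=T)&(c[1:]<T))[0]
        if len(i): j=i[0] if up else i[-1]; out.append((u,lo+j+(T-c[j])/(c[j+1]-c[j])))
    return np.array(out)
a,b=[cv2.imread(f'pics/top{k}.png') for k in('0','12')]
print('box',fit(edge(b[...,1],range(300,348),True,212,232),.032))
print('timer back',fit(edge(b[...,2],range(314,350),True,239,252),.057),'front',fit(edge(b[...,2],range(316,350),False,238,285),.004))
m=(cv2.absdiff(a,b).max(2)>60).astype(np.uint8); n,_,st,_=cv2.connectedComponentsWithStats(m)
print([list(map(int,s)) for s in st[1:] if s[4]>8])
E
```

```text
side box ((580.55419921875, 135.24623107910156), (34.252098083496094, 94.05992126464844), 7.1864237785339355)
top part 243 -0.02144888013454239 -0.005927171992584331 -0.03805292062726016 0.024938461309031677 ((550.0848999023438, 124.49017333984375), (14.958127975463867, 63.126705169677734), 5.877159595489502)
top box ((580.5226440429688, 133.4208221435547), (33.977962493896484, 90.82064056396484), 5.939908981323242)
top part 361 -0.020500944234923327 -0.0048083466320536635 -0.04069777831122793 0.023172371805672463 ((551.4288940429688, 122.47880554199219), (14.723743438720703, 63.84197235107422), 5.310105800628662)
box (5.99991512298584, 598.0394287109375)
timer back (5.915712833404541, 559.2979736328125) front (5.960600852966309, 550.3407592773438)
[[310, 233, 43, 13, 270], [312, 244, 42, 29, 874], [310, 248, 2, 7, 14], [423, 277, 60, 129, 2684], [296, 281, 28, 130, 2962], [322, 282, 106, 92, 8883], [427, 406, 47, 64, 1162], [304, 425, 20, 5, 81], [327, 428, 40, 26, 317], [304, 438, 20, 14, 95], [429, 438, 2, 9, 13], [387, 447, 23, 2, 34], [303, 460, 23, 20, 288], [403, 469, 11, 6, 45], [476, 470, 151, 10, 658], [456, 476, 7, 4, 22]]
```

The timer's yaw is now 5.9° against the box's 6.0°. It is flush and upright, the box hasn't moved, and the hand is clear.

```bash
python3 -c "
from station import *
print(sign_off())"
```

```text
the job is handed in; nothing more can be done
None
```

The timer stands upright and flush against the slide box, the box did not move, the hand is clear of everything, and the job was handed in at about 19 s of the 42 s allowed.

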